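# Butt two beech blocks in the fastener press and drive the joint

### The arm

A 6-joint arm with a two-finger parallel gripper is mounted at the origin on the work surface. World frame = base frame: x ahead of the robot, y to its left, z up, the work surface at z = 0. Lengths are in m, angles in rad, forces in N, time in s.
With the tool pointing down it reaches from about 0.35 to 0.975 m from the base axis. Payload 4.9 kg.
Tool frame: the origin (TCP) lies at the very end of the fingers, on their centre line; the grasp point (between the pads) lies 19 mm behind it; z points along the fingers, y is the line along which they close (so a half turn about z gives the same grasp; the last joint's range is limited). The gripper opens to 85 mm and grips with 20 to 120 N. Pads are 22 mm wide; open, the fingers measure 114 mm over their backs; the gripper's body (76 mm by 85 mm) begins 54 mm behind the grasp point. The pads swing forward as they close: fully open they stand 13 mm farther back than shut.
Start: joints at [-1.364, 0.053, 1.613, -0, 1.476, -0.119], TCP at [0.2, -0.592, 0.231] pointing down, gripper open.
Joint ranges: [-3.01, 3.01], [-1.01, 2.22], [0.06, 2.58], [-1.02, 4.17], [0.09, 2.62], [-3.14, 3.14]. Speed limits (rad/s): [2.57, 2.57, 3.14, 3.14, 3.14, 3.14].

### API

Orientations are given as a unit quaternion [w, x, y, z].
In Python, from plant import monitor, vision, manip gives the robot as it stands. The module is installed in compiled form; this text tells all that it offers.
- The arm moves only by the tool arm_command, never from a script. Its argument "rows" is a list of rows, each a list of 3 entries, a list of its own where there are three numbers: the finger opening in mm, from 0 to 85.4, then the shift along the world's x, y, z in units of 30 cm (1.0 is 30 cm), then the turn, a rotation vector about the world's x, y, z in units of pi/2 rad (1.0 is pi/2 rad). In form: [[claw, [x, y, z], [wx, wy, wz]], ...]. A call has 1 to 12 rows; each row is the pose to reach, as a shift and turn from the pose commanded when the call began; what a row does not reach only later rows make up. A row lasts 1/12 s, in which the tool goes at most 41.7 mm and 7.16 degrees, less where a joint would pass 70% of its speed; a pose out of reach is approached as far as the arm can. A call with a number of a shift or a turn outside -1 to 1 is refused whole. A call with a gripper value outside its range is refused whole. The fingers move at their own pace and stop on an object; the grip force is fixed at half the most. Time passes only in rows, so rows that repeat a pose let the fingers close. It gives the time, the measured TCP pose, the force, the opening and the grip force at its end, in the units of the state.
- monitor.state(): the state, without advancing time (a new reading comes with each control period).
- vision.grab_frame(name): name is "scene" or "top" or "wrist"; returns a dict with "color" (400x640x3 uint8, red, green, blue), "z_map" (400x640 float32, m along the optical axis (not along the pixel's ray), 0 where there is no reading), "mtx" (3x3 intrinsics, pixels), "R" (3x3) and "t" (3): a world point X has camera coordinates R X + t. Camera axes: x right, y down, z forward; pixel columns grow to the right and rows downward; lengths in m; the calibration is good to about 2 mm. The wrist camera is an equidistant fisheye: a pixel r from the principal point sees the ray r / f radians off the axis. A picture is of the moment at which its call begins.
- manip.job_done(): hands the job in; it is judged then, once.
The state is a dict: "time": time; "joint_pos": joint angles; "joint_vel": joint speeds; "joint_efforts": joint torques, N m; "tool_pos": TCP position; "tool_rot": TCP orientation; "contact_force": force on the tool from outside, world axes, zero at the start; "ft_torque": the same for the moment, N m; "gripper_width": opening from 0.0 (shut) to 1.0 (fully open); "grasp_force": force on a finger pad.
Only numpy, scipy, OpenCV 4.12 (cv2) and the standard library are available. Lean on these libraries where they do the work, as an engineer would, in place of code of your own. Each camera call takes 0.05 s, during which the arm holds its last target. There are 200 camera calls.

### The job

Take the loose plain block with both ends square (not the round-ended or the stepped one) and lay it flat on the bed of the press, against the low back fence and in line with the short block already there. Slide it up until it is butted flush against the short block, with no gap, and the short block is pushed right home against the press column; let go, then swing the press's sprung lever fully down to its stop to drive the fastener and let it come all the way back up. Leave the other things on the bench where they are.

Things in the scene. Friction and masses are not known exactly. Their poses are not given: they have to be found in the camera images.
- press: hand-lever fastener press, fixed to the bench (all sizes here and below in mm). Origin on the bench, below the ram. Bed: dark steel plate 110 (x) x 300 (y), from y = -160 to +140, top 12 above the bench. When done the short block's centre is at x = 0, y = +40 and the long block's at x = 0, y = -70 in this frame
- fence_face (a point): middle of the face of the low steel back fence on the bed (looks to the press's -x). In the press's frame the face is at x = +28.5 and runs from y = -160 to +80; the fence is 10 high above the bed
- column_face (a point): on the face (looks to the press's -y, at y = +80) of the green column that is the end stop, 20 above the bed; the column is 75 wide, 60 deep, 170 high. From its top a green overarm 32 wide runs back along x = 0 to y = -14, between 133 and 167 above the bench
- ram_spot (a point): point on the bed's top right below the ram, where the joint must lie (x = 0, y = 0). The ram's foot, 34 x 16, hangs 85 above the bench at rest and 57 with the lever down, clear of the blocks' tops
- heel_block: short beech block, 56 (x) x 80 (y) x 40 mm high, loose on the bed against the fence with a gap of 10 to 30 between it and the column. Origin at the centre of its underside, y along the press's y
- square_block: the loose plain beech block, a rectangular bar with two square ends, 56 (x) x 140 (y, long) x 40 mm high, 0.22 kg, lying flat on the bench. Origin at the centre of its underside
- lever (a joint): angle of the press's lever, rad: 0 = up at rest (held there by its spring), 0.85 = down at its stop; about 10 N on the bar. The hinge is parallel to the press's y axis, at x = 0, y = +30, z = 172 in the press's frame; the lever reaches 150 towards the press's -x and rises 40 degrees at rest
- lever_bar (a point): centre of the lever's black cross bar, a round bar 22 thick and 112 long, parallel to the press's y; 268 above the bench at rest, 149 with the lever down; press it down from above or grip it
- round_block: beech block of the same width and height (56 x 140 x 40) but with one end (+y) rounded to a half circle; leave alone. Origin under its middle, long axis y
- step_block: beech block 56 x 140 on plan with a step: 40 high over the -y part (75 long), only 20 high over the rest; leave alone. Origin under its middle, long axis y
- brush: dark wooden shoe brush lying bristles down, 50 x 140 x 38, long axis y; bystander
- hammer: hammer lying flat, about 250 long, under 35 high; bystander
- screwdriver: red-handled screwdriver lying flat, about 200 long; bystander
- glue_jar: white jar, 60 across, 70 high; bystander
- glue_bottle: blue bottle, 54 across, 160 high; bystander
- polish_tin: flat black tin, 70 across, 30 high; bystander
There are look-alikes about, which are no part of the job. Leave any blue look-alike of the heel_block alone. What is shaped like the square_block but turquoise is not meant.

How it is judged:
By the outcome, as a careful person would: the job done as asked, in the order asked, and still so for the second after the job is handed in, with the robot touching nothing.
It also fails if it takes over 61 s, if anything falls off the work surface, if the arm or the gripper's body presses on something with over 40 N, if the wrist force passes 120 N, or if a joint passes its speed limit or range.

## Working session

There is one attempt and no reset: what is moved stays moved. The work goes in short steps, Python scripts to look and compute and a tool call to move; the robot and the scene stay as the last step left them, time stands still between calls to the robot, and variables do not carry over. Pictures are saved under pics/ and viewed, at most 10 in all, crops included, and the job is handed in when it is done.

Besides the shell and the picture viewer there is one more tool, called after "Request:" in YAML: its name, and indented under it one key for each argument. arm_command: Moves the arm, as the interface text tells. Shifts and turns lie within -1 to 1; 1 stands for 30 cm of shift or pi/2 rad of turn. Its arguments: {"type":"object","properties":{"rows":{"type":"array"}},"required":["rows"]}

```bash
mkdir -p pics
cat > h.py <<'E'
import numpy as np, cv2, pickle
from plant import monitor, vision, manip
def grab(n):
    f=vision.grab_frame(n); pickle.dump(f,open(n+'.pkl','wb')); return f
def cloud(f):
    z=f['z_map'];K=f['mtx'];v,u=np.indices(z.shape)
    P=np.stack([(u-K[0,2])/K[0,0]*z,(v-K[1,2])/K[1,1]*z,z],-1)
    return (P-f['t'])@f['R']
def ray(f,uv,h):
    K=f['mtx'];d=np.linalg.inv(K)@np.array([uv[0],uv[1],1.]);d=f['R'].T@d;c=-f['R'].T@f['t']
    return c+d*(h-c[2])/d[2]
E
python3 - <<'E'
from h import *
for n in ('top','scene'):
    f=grab(n); cv2.imwrite(f'pics/{n}0.png',f['color'][...,::-1]); print(n,f['mtx'][0,0],-f['R'].T@f['t'],f['R'][2])
print(monitor.state())
E
```

```text
top 434.5179895754552 [ 0.43724747 -0.07578976  1.39201594] [ 9.74565500e-02 -3.30899973e-04 -9.95239726e-01]
scene 421.7610721815748 [1.4519566  0.39029747 0.92127599] [-0.71888831 -0.37897503 -0.58273281]
{'time': 0.1, 'joint_pos': array([-1.36400114e+00,  5.32875990e-02,  1.61415385e+00, -4.18953951e-05,
        1.47601711e+00, -1.19024214e-01]), 'joint_vel': array([-0.00088066, -0.00030639, -0.00511177,  0.0006449 , -0.00039791,
        0.0003907 ]), 'joint_efforts': array([ 6.28771741e-04, -3.94904137e+01, -3.71362031e+01, -4.18770128e-05,
        3.90852729e-03,  2.51693655e-05]), 'tool_pos': array([ 0.19991066, -0.5915663 ,  0.23018967]), 'tool_rot': array([-9.31142736e-04,  9.86758783e-01,  1.62191967e-01, -6.17618220e-05]), 'contact_force': array([-0.84547982, -0.06321125,  0.59577046]), 'ft_torque': array([ 0.02842606,  0.04618317, -0.01844669]), 'grasp_force': 0.0, 'gripper_width': 1.0008068305026425}
```

View pics/top0.png

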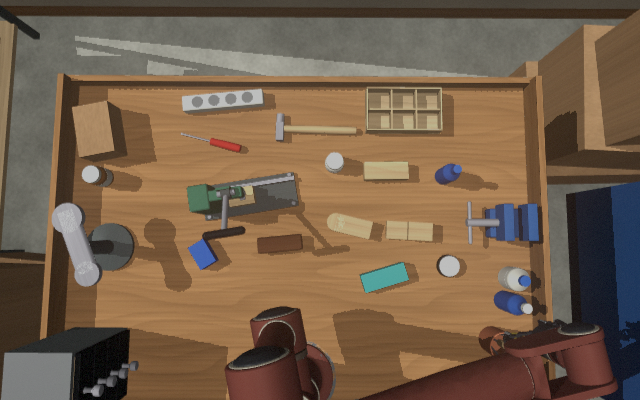

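View pics/scene0.png

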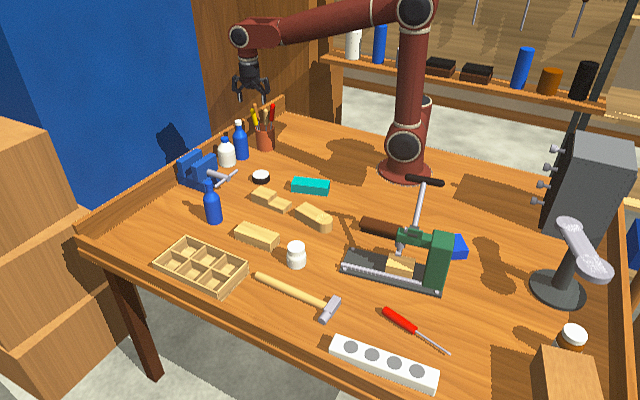

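The top view shows beech candidates at (386,171), which is plain with square ends, at (350,226), which is rounded, and at (410,231), which is stepped. The bar at (385,277) is turquoise. (386,171) fits the description. The press is at about (245,195), with its column to the left (+y) and its lever towards the robot. The scene view agrees: plain block at (257,235), step block at (270,200), round block at (313,217). Next I'll confirm in a crop and measure.

```bash
cat > m.py <<'E'
from h import *
f=pickle.load(open('top.pkl','rb'));s=pickle.load(open('scene.pkl','rb'))
a=cv2.resize(f['color'][140:300,180:450],None,fx=2.9,fy=2.9,interpolation=cv2.INTER_CUBIC)
cv2.imwrite('pics/crop.png',a[...,::-1])
def comp(fr,seed,lo,hi,n):
    P=cloud(fr);hsv=cv2.cvtColor(fr['color'],cv2.COLOR_RGB2HSV)
    u,v=seed;ok=(P[...,2]>lo)&(P[...,2]<hi)&(fr['z_map']>0)
    k,l=cv2.connectedComponents(ok.astype(np.uint8),connectivity=4)
    m=l==l[v,u];Q=P[m];r=cv2.minAreaRect(Q[:,:2].astype(np.float32)*1000)
    print(n,len(Q),'z',np.median(Q[:,2]).round(4),'mean',Q.mean(0).round(4),'rect',np.round(r[0],1),np.round(r[1],1),round(r[2],1))
    return Q
comp(f,(386,171),.03,.05,'sq top'); comp(s,(257,230),.034,.046,'sq scene')
P=cloud(f)
for n,uv in dict(bed=(285,205),bed2=(215,217),colt=(198,198),bar=(222,233),heel=(243,199),fence=(283,180),overarm=(228,192)).items(): print(n,P[uv[1],uv[0]].round(4))
B=P[(P[...,2]>.007)&(P[...,2]<.016)]; B=B[(B[:,0]>.35)&(B[:,0]<.7)&(B[:,1]>-.05)&(B[:,1]<.35)];print(len(B))
r=cv2.minAreaRect((B[:,:2]*1000).astype(np.float32));print('bed',r,B.min(0),B.max(0))
for lo,hi,n in((.155,.185,'coltop'),(.045,.06,'heel'),(.018,.026,'fence')):
    Q=P[(P[...,2]>lo)&(P[...,2]<hi)];Q=Q[(Q[:,0]>.35)&(Q[:,0]<.7)&(Q[:,1]>-.0)&(Q[:,1]<.4)]
    r=cv2.minAreaRect((Q[:,:2]*1000).astype(np.float32));print(n,len(Q),r,np.median(Q[:,2]))
E
python3 m.py
```

```text
sq top 803 z 0.04 mean [ 0.6429 -0.2721  0.04  ] rect [ 643.  -272.9] [ 55.3 139.9] 0.5
sq scene 572 z 0.0415 mean [ 0.6468 -0.27    0.0413] rect [ 644.4 -273.2] [ 61.4 141.6] 2.1
bed [0.5345 0.0462 0.0093]
bed2 [0.4949 0.2664 0.0165]
colt [0.5415 0.2768 0.1732]
bar [0.4432 0.1825 0.2771]
heel [0.5458 0.1645 0.096 ]
fence [0.6134 0.0526 0.0206]
overarm [0.5571 0.1889 0.191 ]
1633
bed ((523.2778930664062, 146.64248657226562), (388.3971252441406, 343.9959716796875), 89.04824829101562) [ 0.35101455 -0.04895645  0.00700784] [0.69828439 0.33839535 0.01598145]
coltop 860 ((550.7083129882812, 232.58071899414062), (75.05587768554688, 154.91441345214844), 9.512201309204102) 0.16921063112813928
heel 317 ((436.14215087890625, 205.75942993164062), (223.29025268554688, 262.6138610839844), 31.347862243652344) 0.05171916170794669
fence 248 ((529.5545654296875, 170.47488403320312), (179.78488159179688, 355.85107421875), 35.02516174316406) 0.02172179967997026
```

View pics/crop.png

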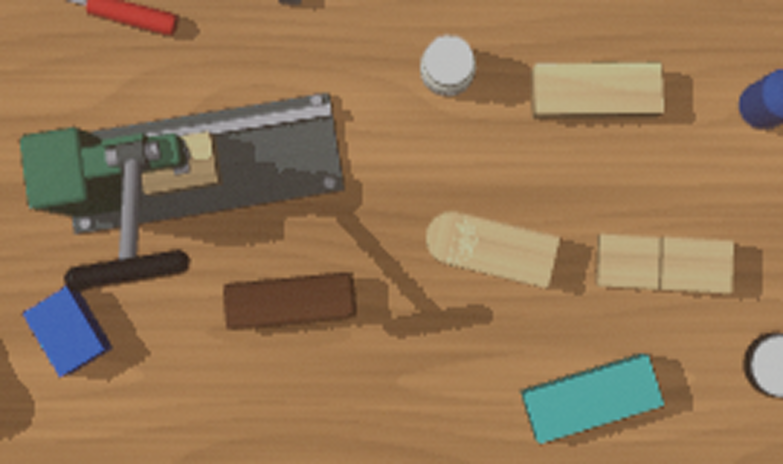

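The crop confirms it: the block at (386,171) is plain beech with square ends. The round end shows at (350,226) and the step line at (410,231). Next I'll refine the press pose.

```bash
cat > p.py <<'E'
from h import *
f=pickle.load(open('top.pkl','rb'));s=pickle.load(open('scene.pkl','rb'))
def toP(X,o,a):
    c,n=np.cos(a),np.sin(a);d=X[...,:2]-o;return np.stack([d@[c,n],d@[-n,c]],-1)
def plane(fr,h):
    K=fr['mtx'];v,u=np.indices(fr['z_map'].shape);d=np.stack([u,v,np.ones_like(u)],-1)@np.linalg.inv(K).T@fr['R'];c=-fr['R'].T@fr['t']
    return c+d*((h-c[2])/d[...,2])[...,None]
o=np.array([.5611,.1704]);a=np.radians(9.5)
if __name__=='__main__':
  for n,fr in(('top',f),('scene',s)):
    hsv=cv2.cvtColor(fr['color'],cv2.COLOR_RGB2HSV);G=cv2.cvtColor(fr['color'],cv2.COLOR_RGB2GRAY)
    z=cloud(fr)[...,2]
    # bed: unsaturated pixels on plane .012
    W=plane(fr,.012);Q=toP(W,o,a);sel=(hsv[...,1]<70)&(abs(Q[...,0])<.09)&(Q[...,1]<.02)&(Q[...,1]>-.2)&(abs(z-.012)<.02)
    k,l,st,_=cv2.connectedComponentsWithStats(sel.astype(np.uint8));sel=l==1+st[1:,4].argmax()
    w=W[sel][:,:2];r=cv2.minAreaRect((w*1000).astype(np.float32));print(n,'bed',len(w),r, 'press',np.percentile(Q[sel],[.5,99.5],axis=0).round(4).tolist())
    # edges by column: front edge x (min) for y bins, end edge y(min) for x bins
    q=Q[sel]
    e=np.array([(y,q[abs(q[:,1]-y)<.004,0].min(),q[abs(q[:,1]-y)<.004,0].max()) for y in np.arange(-.15,-.06,.01)]);print('front slope deg',np.degrees(np.polyfit(e[:,0],e[:,1],1)[0]).round(2),e[:,1].mean().round(4),'back',np.degrees(np.polyfit(e[:,0],e[:,2],1)[0]).round(2),e[:,2].mean().round(4))
    # fence top: bright
    W=plane(fr,.022);Q=toP(W,o,a);sel=(hsv[...,1]<60)&(G>115)&(Q[...,0]>.015)&(Q[...,0]<.06)&(Q[...,1]<-.03)&(Q[...,1]>-.145)
    q=Q[sel];e=np.array([(y,np.percentile(t,5),np.percentile(t,95)) for y in np.arange(-.135,-.035,.01) if len(t:=q[abs(q[:,1]-y)<.005,0])>2])
    if len(e)>3: print(' fence',len(q),e[:,1:].mean(0).round(4),np.degrees(np.polyfit(e[:,0],e[:,1],1)[0]).round(2))
    # heel wood
    W=plane(fr,.052);Q=toP(W,o,a);sel=(hsv[...,1]>60)&(hsv[...,2]>120)&(hsv[...,0]>13)&(hsv[...,0]<35)&(abs(Q[...,0])<.04)&(Q[...,1]>-.05)&(Q[...,1]<.08)
    q=Q[sel];print(' heel',len(q),'x',np.percentile(q[:,0],[1,99]),'y',np.percentile(q[:,1],[1,99]))
  # column top and lever bar
  P=cloud(f);hsv=cv2.cvtColor(f['color'],cv2.COLOR_RGB2HSV)
  W=plane(f,.170);Q=toP(W,o,a);sel=(hsv[...,0]>60)&(hsv[...,0]<95)&(hsv[...,1]>70)&(abs(Q[...,0])<.06)&(Q[...,1]>.08)&(Q[...,1]<.17)&(P[...,2]>.15);q=Q[sel];print('col',len(q),np.percentile(q,[1,99],axis=0))
  sel=(P[...,2]>.25)&(P[...,2]<.3);Q=toP(P,o,a);sel&=(abs(Q[...,0]+.115)<.04)&(abs(Q[...,1])<.12);print('bar',sel.sum(),np.percentile(P[sel],[2,50,98],axis=0).round(4).tolist(),np.percentile(Q[sel],[2,50,98],axis=0).round(4).tolist())
E
python3 p.py
```

```text
top bed 1589 ((573.34423828125, 101.79193115234375), (108.6900863647461, 180.0446319580078), 10.049116134643555) press [[-0.0527, -0.1587], [0.0543, 0.0181]]
front slope deg -0.09 -0.052 back -1.99 0.0537
 fence 148 [0.0309 0.0412] 0.26
 heel 251 x [-0.02661167  0.02593824] y [-0.02873814  0.04835426]
scene bed 1336 ((576.96533203125, 100.49993133544922), (117.30377960205078, 182.5517578125), 9.306269645690918) press [[-0.0513, -0.159], [0.0624, 0.0181]]
front slope deg 2.41 -0.0511 back -0.48 0.0619
 fence 218 [0.0286 0.0503] 0.2
 heel 616 x [-0.03907638  0.03904717] y [-0.04655105  0.07710898]
col 410 [[-0.03180957  0.08555178]
 [ 0.03209271  0.1367172 ]]
bar 402 [[0.4278, 0.1292, 0.2541], [0.4456, 0.1813, 0.2771], [0.4719, 0.23, 0.2829]] [[-0.125, -0.0229], [-0.1134, 0.0285], [-0.0861, 0.0795]]
```

Request:
arm_command:
  rows:
    - [85,[0.75,0.5,0],[0,0,0.8]]
    - [85,[0.75,0.5,0],[0,0,0.8]]
    - [85,[0.75,0.5,0],[0,0,0.8]]
    - [85,[0.75,0.5,0],[0,0,0.8]]
    - [85,[0.75,0.5,0],[0,0,0.8]]
    - [85,[0.75,0.5,0],[0,0,0.8]]
    - [85,[0.75,0.5,0],[0,0,0.8]]
    - [85,[0.75,0.5,0],[0,0,0.8]]
    - [85,[0.75,0.5,0],[0,0,0.8]]
    - [85,[0.75,0.5,0],[0,0,0.8]]
    - [85,[0.75,0.5,0],[0,0,0.8]]
    - [85,[0.75,0.5,0],[0,0,0.8]]

```text
time: 1.1
tool_pos: [0.4249, -0.4419, 0.2308]
tool_rot: [-0.0, 0.704, 0.71, 0.0]
contact_force: [0.5, -0.0, 0.1]
gripper_width: 0.997
grasp_force: 0.0
```

Request:
arm_command:
  rows:
    - [85,[0.73,0.513,0],[0,0,0]]
    - [85,[0.73,0.513,0],[0,0,0]]
    - [85,[0.73,0.513,0],[0,0,0]]
    - [85,[0.73,0.513,0],[0,0,0]]
    - [85,[0.73,0.513,0],[0,0,0]]
    - [85,[0.73,0.513,0],[0,0,0]]
    - [85,[0.73,0.513,-0.2],[0,0,0]]
    - [85,[0.73,0.513,-0.4],[0,0,0]]
    - [85,[0.73,0.513,-0.4],[0,0,0]]
    - [85,[0.73,0.513,-0.4],[0,0,0]]
    - [85,[0.73,0.513,-0.4],[0,0,0]]

```text
time: 2.02
tool_pos: [0.642, -0.2872, 0.1079]
tool_rot: [-0.003, 0.704, 0.711, -0.001]
contact_force: [0.0, -0.5, 0.5]
gripper_width: 0.996
grasp_force: 0.0
```

Run:
```python
from h import *
f=grab('wrist');cv2.imwrite('pics/w1.png',f['color'][...,::-1]);print(f['mtx'],-f['R'].T@f['t'],monitor.state()['tool_pos'])
```

```text
[[309.70691629   0.         318.94048571]
 [  0.         309.70691629 198.82308888]
 [  0.           0.           1.        ]] [ 0.64246778 -0.21143834  0.25157747] [ 0.64390593 -0.28858848  0.11179411]
```

View pics/w1.png

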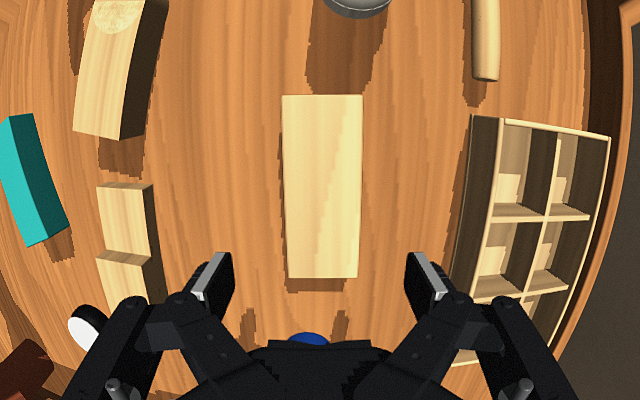

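The wrist view shows the square-ended block centred between the fingers: columns 282–362 against fingers at 222/417. Both sides are clear, so I'm descending to grip.

Request:
arm_command:
  rows:
    - [85,[0,0,-0.13],[0,0,0]]
    - [85,[0,0,-0.25],[0,0,0]]
    - [85,[0,0,-0.33],[0,0,0]]
    - [85,[0,0,-0.33],[0,0,0]]
    - [50,[0,0,-0.33],[0,0,0]]
    - [50,[0,0,-0.33],[0,0,0]]
    - [50,[0,0,-0.33],[0,0,0]]
    - [50,[0,0,-0.33],[0,0,0]]
    - [50,[0,0,-0.33],[0,0,0]]
    - [50,[0,0,-0.33],[0,0,0]]

```text
time: 2.9
tool_pos: [0.6472, -0.2902, 0.0179]
tool_rot: [0.004, 0.703, 0.711, 0.001]
contact_force: [0.3, -0.5, 6.6]
gripper_width: 0.64
grasp_force: 66.9
```

Run:
```python
from h import *
for i in range(3):
    f=grab('wrist');s=monitor.state();print(s['tool_pos'],s['tool_rot'],s['contact_force'],s['ft_torque'],s['grasp_force'])
```

```text
[ 0.64718736 -0.29029366  0.01790802] [0.00417755 0.70308169 0.71109626 0.00089448] [-0.38085014 -1.00471781  6.80355829] [-0.10282357  0.22508026 -0.06615509] 66.8927264213562
[ 0.64716865 -0.2902702   0.01787136] [0.00416688 0.70306269 0.71111512 0.00088338] [ 0.06804134 -0.67022941  6.72114055] [-0.06945254  0.23004219  0.00838573] 66.89302325248718
[ 0.6471814  -0.29026053  0.01788029] [0.00415539 0.70305149 0.71112625 0.0008831 ] [ 0.04360151 -0.9478737   5.71092226] [-0.09177907  0.18674347 -0.06153895] 66.89175724983215
```

Request:
arm_command:
  rows:
    - [50,[0,0,0.05],[0,0,0]]
    - [50,[0,0,0.1],[0,0,0]]
    - [50,[0,0,0.2],[0,0,0]]
    - [50,[0,0,0.3],[0,0,0]]
    - [50,[0,0,0.4],[0,0,0]]
    - [50,[0,0,0.5],[0,0,0]]
    - [50,[0,0,0.5],[0,0,0]]
    - [50,[0,0,0.5],[0,0,0]]

```text
time: 3.72
tool_pos: [0.6459, -0.2892, 0.1677]
tool_rot: [0.004, 0.703, 0.711, 0.001]
contact_force: [-0.0, 0.7, -2.5]
gripper_width: 0.635
grasp_force: 66.1
```

Run:
```python
from h import *
f=grab('wrist');s=monitor.state();print(s['tool_pos'],s['tool_rot'],s['contact_force'],s['ft_torque'],s['grasp_force'],s['gripper_width'])
cv2.imwrite('pics/w2.png',f['color'][...,::-1])
```

```text
[ 0.64444926 -0.28839095  0.16434912] [1.31968596e-03 7.02980817e-01 7.11207493e-01 3.62841435e-04] [-0.15297354  0.57558744 -2.16434766] [-0.02974628  0.05772684 -0.00085742] 66.11563324928284 0.6406293920137983
```

View pics/w2.png

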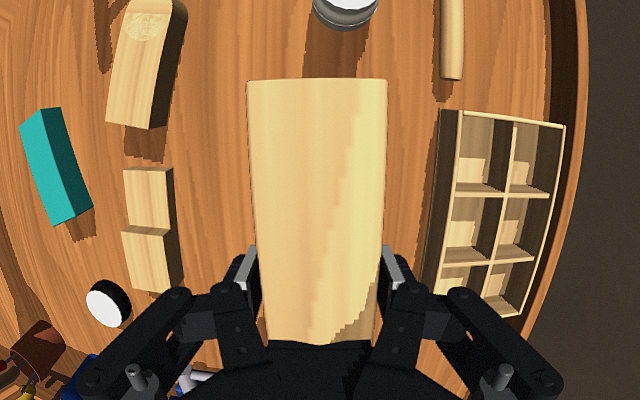

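The view shows the block held squarely between the pads at (320,250), level. I'm carrying it to the press.

Request:
arm_command:
  rows:
    - [50,[-0.21,0.95,0],[0,0,0.1]]
    - [50,[-0.21,0.95,0],[0,0,0.1]]
    - [50,[-0.21,0.95,0],[0,0,0.1]]
    - [50,[-0.21,0.95,0],[0,0,0.1]]
    - [50,[-0.21,0.95,0],[0,0,0.1]]
    - [50,[-0.21,0.95,0],[0,0,0.1]]
    - [50,[-0.21,0.95,0],[0,0,0.1]]
    - [50,[-0.21,0.95,0],[0,0,0.1]]
    - [50,[-0.21,0.95,0],[0,0,0.1]]
    - [50,[-0.21,0.95,0],[0,0,0.1]]
    - [50,[-0.21,0.95,0],[0,0,0.1]]

```text
time: 4.68
tool_pos: [0.5807, -0.0041, 0.1613]
tool_rot: [-0.001, 0.645, 0.764, -0.001]
contact_force: [-0.7, 0.7, -1.9]
gripper_width: 0.644
grasp_force: 66.0
```

Run:
```python
from h import *
f=grab('wrist');s=monitor.state();print(s['tool_pos'],s['tool_rot'],s['contact_force'],-f['R'].T@f['t'])
cv2.imwrite('pics/w3.png',f['color'][...,::-1])
```

```text
[ 0.58092516 -0.0044031   0.16159094] [-4.31015357e-04  6.45660824e-01  7.63624082e-01 -4.18889137e-04] [ 0.26652705 -0.05944632 -1.40613112] [0.56851974 0.07102895 0.30476336]
```

View pics/w3.png

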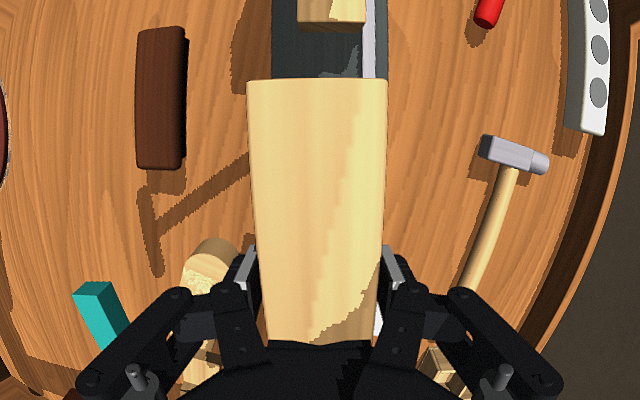

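```bash
cat > w.py <<'E'
from h import *
from p import toP
f=pickle.load(open('wrist.pkl','rb'));o=np.array([.5625,.171]);a=np.radians(9.6)
def wr(uv,h):
    K=f['mtx'];x=(uv[0]-K[0,2])/K[0,0];y=(uv[1]-K[1,2])/K[1,1];t=np.hypot(x,y)
    d=f['R'].T@np.array([np.sin(t)*x/t,np.sin(t)*y/t,np.cos(t)]);c=-f['R'].T@f['t'];return c+d*(h-c[2])/d[2]
if __name__=='__main__':
    G=cv2.cvtColor(f['color'],cv2.COLOR_RGB2GRAY).astype(int)
    for v in (8,30,45,60,72):
        g=np.diff(G[v,262:395]);i=np.argsort(-abs(g))[:7];i.sort();print(v,[(int(262+k+1),int(g[k])) for k in i],end=' ')
        for k in i: print(toP(wr((262+k+.5,v),.012),o,a).round(4)*1000,end='')
        print()
    for u in (310,330,350):
        g=np.diff(G[0:60,u]);i=np.argsort(-abs(g))[:4];i.sort()
        for k in i: print(u,k+.5,g[k],'z52',(toP(wr((u,k+.5),.052),o,a)*1000).round(1),'z12',(toP(wr((u,k+.5),.012),o,a)*1000).round(1))
E
python3 w.py
```

```text
8 [(271, -34), (297, 91), (331, 99), (366, -25), (367, 40), (375, -122), (388, 93)] [-56.7  -3.4][-32.2  -4.6][-0.5 -4.9][32.5 -3.6][33.4 -3.6][41.1 -3. ][53.7 -2. ]
30 [(271, -22), (362, 63), (363, 112), (374, -30), (375, -93), (387, -24), (388, 73)] [-56.5 -26.1][ 28.4 -26.5][ 29.3 -26.5][ 39.8 -25.9][ 40.7 -25.8][ 52.3 -25. ][ 53.2 -24.9]
45 [(271, -35), (356, 48), (358, -35), (362, 85), (363, 88), (375, -77), (388, 54)] [-56.4 -41.1][ 22.7 -41.7][ 24.5 -41.6][ 28.3 -41.5][ 29.2 -41.4][ 40.6 -40.8][ 53.1 -40. ]
60 [(271, -43), (358, -36), (362, 98), (363, 65), (375, -57), (376, -51), (389, 37)] [-56.4 -55.8][ 24.5 -56.3][ 28.3 -56.2][ 29.2 -56.1][ 40.6 -55.6][ 41.5 -55.5][ 54.  -54.8]
72 [(322, 28), (341, 39), (357, -31), (362, 59), (363, 112), (375, -146), (388, 71)] [ -8.9 -68.5][  8.7 -68.3][ 23.6 -67.9][ 28.3 -67.8][ 29.2 -67.7][ 40.6 -67.2][ 53.1 -66.6]
310 19.5 -20 z52 [-18.3 -28.1] z12 [-19.5 -16.8]
310 20.5 -19 z52 [-18.3 -29. ] z12 [-19.5 -17.8]
310 21.5 -69 z52 [-18.3 -29.9] z12 [-19.5 -18.8]
310 56.5 -8 z52 [-18.3 -59.8] z12 [-19.5 -53.5]
330 9.5 87 z52 [ -2.3 -19.2] z12 [-0.9 -6.5]
330 17.5 -79 z52 [ -2.3 -26.3] z12 [ -1.  -14.7]
330 20.5 -20 z52 [ -2.3 -29. ] z12 [ -1.  -17.8]
330 21.5 -58 z52 [ -2.3 -29.9] z12 [ -1.  -18.8]
350 20.5 -65 z52 [ 13.8 -28.6] z12 [ 17.7 -17.3]
350 21.5 -74 z52 [ 13.8 -29.5] z12 [ 17.7 -18.4]
350 22.5 -34 z52 [ 13.8 -30.3] z12 [ 17.7 -19.4]
350 56.5 37 z52 [ 13.6 -59.5] z12 [ 17.5 -53.1]
```

Request:
arm_command:
  rows:
    - [50,[-0.014,0.09,0],[0,0,0]]
    - [50,[-0.014,0.18,0],[0,0,0]]
    - [50,[-0.014,0.18,-0.1],[0,0,0]]
    - [50,[-0.014,0.18,-0.2],[0,0,0]]
    - [50,[-0.014,0.18,-0.3],[0,0,0]]
    - [50,[-0.014,0.18,-0.37],[0,0,0]]
    - [50,[-0.014,0.18,-0.41],[0,0,0]]
    - [50,[-0.014,0.18,-0.42],[0,0,0]]
    - [50,[-0.014,0.18,-0.42],[0,0,0]]
    - [50,[-0.014,0.18,-0.42],[0,0,0]]
    - [50,[-0.014,0.18,-0.42],[0,0,0]]

```text
time: 5.65
tool_pos: [0.5786, 0.0505, 0.0385]
tool_rot: [0.002, 0.645, 0.764, 0.001]
contact_force: [-0.1, 0.1, -0.3]
gripper_width: 0.638
grasp_force: 66.0
```

Request:
arm_command:
  rows:
    - [50,[0,0,-0.008],[0,0,0]]
    - [50,[0,0,-0.016],[0,0,0]]
    - [50,[0,0,-0.016],[0,0,0]]
    - [50,[0,0,-0.016],[0,0,0]]

```text
time: 5.98
tool_pos: [0.5768, 0.0509, 0.0316]
tool_rot: [-0.0, 0.645, 0.764, 0.0]
contact_force: [-0.6, 0.1, -1.4]
gripper_width: 0.643
grasp_force: 66.0
```

Request:
arm_command:
  rows:
    - [50,[0,0,-0.007],[0,0,0]]
    - [50,[0,0,-0.014],[0,0,0]]
    - [50,[0,0,-0.014],[0,0,0]]
    - [50,[0,0,-0.014],[0,0,0]]

```text
time: 6.32
tool_pos: [0.5775, 0.0509, 0.0299]
tool_rot: [0.0, 0.645, 0.764, 0.0]
contact_force: [-6.1, -0.1, 11.4]
gripper_width: 0.644
grasp_force: 67.8
```

Request:
arm_command:
  rows:
    - [50,[0,0,0.004],[0,0,0]]
    - [50,[0,0,0.004],[0,0,0]]
    - [50,[0,0,0.004],[0,0,0]]

```text
time: 6.57
tool_pos: [0.5776, 0.0509, 0.0299]
tool_rot: [0.001, 0.645, 0.764, 0.001]
contact_force: [-3.0, 0.2, 7.0]
gripper_width: 0.639
grasp_force: 67.1
```

Run:
```python
from h import *
f=grab('wrist');s=monitor.state();print(s['tool_pos'],s['tool_rot'],s['contact_force'],s['ft_torque'],-f['R'].T@f['t'])
cv2.imwrite('pics/w4.png',f['color'][...,::-1])
```

```text
[0.57766711 0.0509365  0.029939  ] [5.21606045e-04 6.44938148e-01 7.64234437e-01 4.88536367e-04] [-2.81512198  0.36355971  7.54844454] [-0.00732013  0.3622055  -0.00324804] [0.56492133 0.12604103 0.17337903]
```

View pics/w4.png

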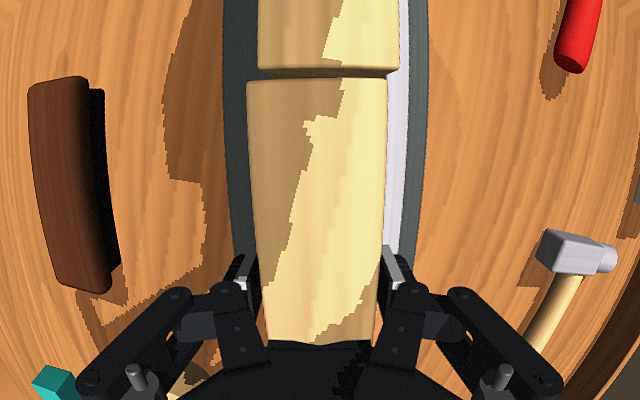

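The block sits on the bed about 5 mm short of the fence, with a small gap to the heel block at row 72. I'm sliding it towards the fence.

Request:
arm_command:
  rows:
    - [50,[0.005,0.001,0.002],[0,0,0]]
    - [50,[0.01,0.002,0.003],[0,0,0]]
    - [50,[0.015,0.0025,0.003],[0,0,0]]
    - [50,[0.02,0.003,0.003],[0,0,0]]
    - [50,[0.02,0.003,0.003],[0,0,0]]

```text
time: 7.03
tool_pos: [0.5815, 0.0516, 0.0301]
tool_rot: [-0.002, 0.645, 0.764, -0.002]
contact_force: [-10.0, -1.0, 13.0]
gripper_width: 0.642
grasp_force: 67.6
```

Request:
arm_command:
  rows:
    - [50,[0,0,0.005],[0,0,0]]
    - [50,[0.003,0.0005,0.008],[0,0,0]]
    - [50,[0.003,0.0005,0.008],[0,0,0]]
    - [50,[0.003,0.0005,0.008],[0,0,0]]

```text
time: 7.37
tool_pos: [0.5816, 0.0516, 0.0302]
tool_rot: [-0.002, 0.645, 0.764, -0.002]
contact_force: [-4.6, -1.7, 1.5]
gripper_width: 0.642
grasp_force: 66.4
```

Request:
arm_command:
  rows:
    - [50,[-0.003,0.018,0],[0,0,0]]
    - [50,[-0.006,0.036,0],[0,0,0]]
    - [50,[-0.009,0.054,0],[0,0,0]]
    - [50,[-0.012,0.072,0],[0,0,0]]
    - [50,[-0.015,0.09,0],[0,0,0]]
    - [50,[-0.015,0.09,0],[0,0,0]]
    - [50,[-0.015,0.09,0],[0,0,0]]

```text
time: 7.95
tool_pos: [0.577, 0.0781, 0.0302]
tool_rot: [-0.002, 0.645, 0.764, -0.002]
contact_force: [-6.2, -2.6, 0.6]
gripper_width: 0.634
grasp_force: 66.3
```

Request:
arm_command:
  rows:
    - [50,[-0.001,0.006,0],[0,0,0]]
    - [50,[-0.002,0.012,0],[0,0,0]]
    - [50,[-0.003,0.018,0],[0,0,0]]
    - [50,[-0.004,0.024,0],[0,0,0]]
    - [50,[-0.004,0.024,0],[0,0,0]]
    - [50,[-0.004,0.024,0],[0,0,0]]

```text
time: 8.45
tool_pos: [0.576, 0.0839, 0.0302]
tool_rot: [-0.001, 0.645, 0.764, -0.003]
contact_force: [-4.9, -8.1, 1.6]
gripper_width: 0.643
grasp_force: 66.3
```

Request:
arm_command:
  rows:
    - [50,[-0.0005,0.004,0],[0,0,0]]
    - [50,[-0.001,0.008,0],[0,0,0]]
    - [50,[-0.001,0.008,0],[0,0,0]]
    - [50,[-0.001,0.008,0],[0,0,0]]

```text
time: 8.78
tool_pos: [0.576, 0.0839, 0.0302]
tool_rot: [0.001, 0.645, 0.764, -0.005]
contact_force: [-4.5, -16.2, 1.4]
gripper_width: 0.642
grasp_force: 66.2
```

Run:
```python
from h import *
f=grab('scene');s=monitor.state();print(s['tool_pos'],s['contact_force'])
g=grab('wrist')
a=cv2.resize(f['color'][190:300,320:470],(480,352),interpolation=cv2.INTER_CUBIC)
b=cv2.resize(g['color'][0:160,200:460],(572,240*220//220),interpolation=cv2.INTER_CUBIC)
c=np.zeros((352+240,572,3),np.uint8);c[:352,:480]=a;c[352:]=b
cv2.imwrite('pics/s5.png',c[...,::-1])
```

```text
[0.57598917 0.08394109 0.03018936] [ -4.6694463  -16.66043635   1.15855595]
```

View pics/s5.png

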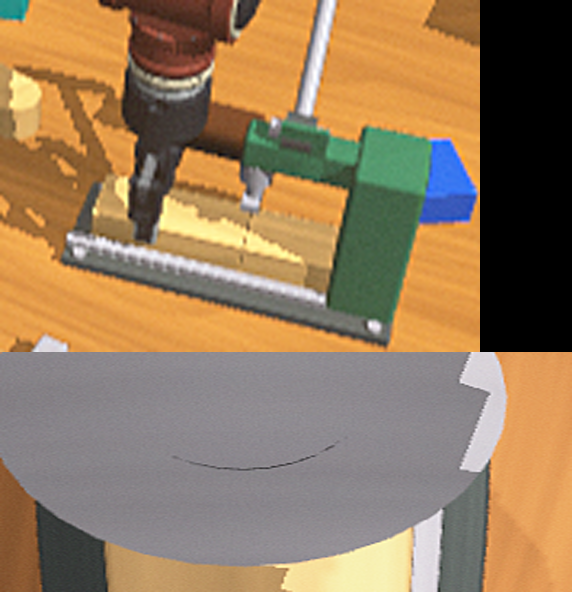

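The scene crop shows the two blocks meeting under the ram, with the short block against the green column. The force climbs to 16 N with no movement, so it's home. The wrist camera is blocked by the ram. Releasing now.

Request:
arm_command:
  rows:
    - [50,[0.0005,-0.004,0],[0,0,0]]
    - [60,[0.0005,-0.004,0],[0,0,0]]
    - [70,[0.0005,-0.004,0],[0,0,0]]
    - [75,[0.0005,-0.004,0],[0,0,0]]
    - [75,[0.0005,-0.004,0],[0,0,0]]
    - [75,[0.0005,-0.004,0],[0,0,0]]

```text
time: 9.38
tool_pos: [0.5783, 0.0876, 0.032]
tool_rot: [0.0, 0.645, 0.764, 0.0]
contact_force: [0.1, 0.0, 0.8]
gripper_width: 0.876
grasp_force: 0.0
```

Request:
arm_command:
  rows:
    - [75,[0,0,0.08],[0,0,0]]
    - [75,[0,0,0.18],[0,0,0]]
    - [75,[0.015,-0.1,0.3],[0,0,0]]
    - [75,[0.03,-0.2,0.4],[0,0,0]]
    - [75,[0.04,-0.25,0.45],[0,0,0]]
    - [75,[0.04,-0.25,0.45],[0,0,0]]
    - [75,[0.04,-0.25,0.45],[0,0,0]]

```text
time: 9.97
tool_pos: [0.5911, 0.0117, 0.1687]
tool_rot: [0.001, 0.646, 0.764, 0.001]
contact_force: [0.3, -0.0, -0.0]
gripper_width: 0.879
grasp_force: 0.0
```

```bash
cat > chk.py <<'E'
import sys
from h import *
f=grab('scene');g=grab('wrist');t=grab('top');s=monitor.state();print(s['time'],s['tool_pos'],s['contact_force'])
a=cv2.resize(f['color'][190:300,330:470],(560,440),interpolation=cv2.INTER_CUBIC)
b=cv2.resize(g['color'][0:160,230:430],(200,160))
c=np.zeros((600,760,3),np.uint8);c[:440,:560]=a;c[440:,:200]=b;c[440:600,210:530]=cv2.resize(t['color'][150:250,180:380],(320,160),interpolation=cv2.INTER_CUBIC)
cv2.imwrite(sys.argv[1],c[...,::-1])
E
python3 chk.py pics/c6.png
```

```text
10.1167 [0.58858992 0.01328896 0.16462291] [-0.37505618  0.43536931 -0.26933796]
```

View pics/c6.png

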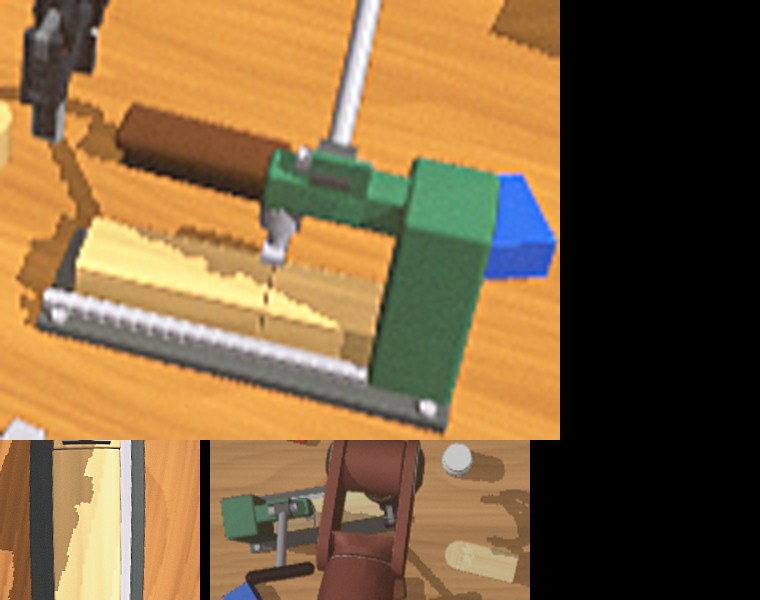

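The long block is against the fence, and the joint is a thin line below the ram (270,290 in the crop). I'll measure it in the wrist frame.

Run:
```python
from w import *
G=cv2.cvtColor(f['color'],cv2.COLOR_RGB2GRAY).astype(int)
for u in (295,315,335):print(u,G[0:26,u].tolist())
for v in (4,20,60,100,140):
    g=abs(np.diff(G[v,255:380]));i=np.argsort(-g)[:6];i.sort();print(v,[(int(255+k+.5),(toP(wr((255+k+.5,v),.052),o,a)*1000).round(1).tolist()) for k in i])
for v in (2,6,9,12):print(v,(toP(wr((315,v),.052),o,a)*1000).round(1))
```

```text
295 [149, 53, 39, 34, 74, 182, 161, 137, 82, 84, 156, 168, 161, 162, 160, 161, 158, 161, 161, 161, 156, 157, 159, 158, 159, 158]
315 [52, 50, 43, 44, 139, 180, 151, 124, 82, 133, 166, 156, 162, 158, 155, 159, 160, 158, 157, 157, 157, 155, 156, 154, 151, 150]
335 [214, 51, 37, 29, 177, 248, 214, 109, 149, 245, 231, 228, 226, 229, 228, 228, 229, 229, 226, 228, 226, 228, 228, 227, 232, 235]
4 [(283, [-28.6, 3.2]), (292, [-21.1, 2.9]), (325, [6.1, 2.5]), (339, [17.6, 2.7]), (360, [35.1, 3.5]), (374, [46.9, 4.3])]
20 [(282, [-29.3, -11.4]), (317, [-0.5, -12.1]), (350, [26.6, -11.6]), (360, [34.9, -11.2]), (361, [35.7, -11.2]), (374, [46.6, -10.5])]
60 [(282, [-29.1, -46.5]), (321, [2.7, -47.0]), (349, [25.6, -46.6]), (350, [26.4, -46.6]), (360, [34.7, -46.3]), (374, [46.4, -45.8])]
100 [(282, [-29.3, -80.2]), (349, [25.8, -80.3]), (350, [26.6, -80.3]), (360, [34.9, -80.1]), (361, [35.7, -80.1]), (374, [46.7, -79.7])]
140 [(260, [-48.6, -113.5]), (283, [-29.0, -113.9]), (284, [-28.2, -113.9]), (359, [34.7, -113.8]), (360, [35.5, -113.8]), (373, [46.6, -113.6])]
2 [-2.6  4.4]
6 [-2.6  0.6]
9 [-2.6 -2.1]
12 [-2.6 -4.9]
```

The joint is about 1 px wide, with perhaps a slight wedge. I'll nudge the long block's end with closed fingers to seat the faces.

Request:
arm_command:
  rows:
    - [0,[0.0045,-0.03,0],[0,0,0]]
    - [0,[0.0045,-0.03,0],[0,0,0]]
    - [0,[0.0045,-0.03,0],[0,0,0]]
    - [0,[0.0045,-0.03,0],[0,0,0]]
    - [0,[0.0045,-0.03,-0.1],[0,0,0]]
    - [0,[0.0045,-0.03,-0.2],[0,0,0]]
    - [0,[0.0045,-0.03,-0.3],[0,0,0]]
    - [0,[0.0045,-0.03,-0.4],[0,0,0]]
    - [0,[0.0045,-0.03,-0.44],[0,0,0]]
    - [0,[0.0045,-0.03,-0.44],[0,0,0]]
    - [0,[0.0045,-0.03,-0.44],[0,0,0]]

```text
time: 11.03
tool_pos: [0.5912, 0.0034, 0.0349]
tool_rot: [-0.0, 0.645, 0.764, -0.0]
contact_force: [0.2, -0.2, 0.7]
gripper_width: -0.0
grasp_force: 0.0
```

Request:
arm_command:
  rows:
    - [0,[-0.0033,0.02,0],[0,0,0]]
    - [0,[-0.0055,0.033,0],[0,0,0]]
    - [0,[-0.0075,0.045,0],[0,0,0]]
    - [0,[-0.0095,0.057,0],[0,0,0]]
    - [0,[-0.0095,0.057,0],[0,0,0]]
    - [0,[-0.0095,0.057,0],[0,0,0]]

```text
time: 11.53
tool_pos: [0.5886, 0.0207, 0.0353]
tool_rot: [0.0, 0.645, 0.764, 0.0]
contact_force: [-0.7, 0.4, -0.7]
gripper_width: -0.004
grasp_force: 0.0
```

Request:
arm_command:
  rows:
    - [0,[-0.001,0.006,0],[0,0,0]]
    - [0,[-0.002,0.012,0],[0,0,0]]
    - [0,[-0.0025,0.015,0],[0,0,0]]
    - [0,[-0.0025,0.015,0],[0,0,0]]
    - [0,[-0.0025,0.015,0],[0,0,0]]

```text
time: 11.95
tool_pos: [0.5883, 0.0217, 0.0352]
tool_rot: [0.003, 0.645, 0.764, -0.002]
contact_force: [0.8, -10.4, 1.1]
gripper_width: 0.001
grasp_force: 5.2
```

Request:
arm_command:
  rows:
    - [0,[-0.0007,0.004,0],[0,0,0]]
    - [0,[-0.0007,0.004,0],[0,0,0]]
    - [0,[0,0,0],[0,0,0]]
    - [0,[0.005,-0.03,0],[0,0,0]]
    - [0,[0.01,-0.06,0],[0,0,0]]
    - [0,[0.01,-0.06,0],[0,0,0]]
    - [0,[0.01,-0.06,0.1],[0,0,0]]
    - [0,[0.01,-0.06,0.23],[0,0,0]]
    - [0,[0.01,-0.06,0.36],[0,0,0]]
    - [0,[0.01,-0.06,0.44],[0,0,0]]
    - [0,[0.01,-0.06,0.44],[0,0,0]]
    - [0,[0.01,-0.06,0.44],[0,0,0]]

```text
time: 12.95
tool_pos: [0.5919, 0.007, 0.1692]
tool_rot: [0.002, 0.645, 0.764, 0.001]
contact_force: [0.0, -0.3, -0.3]
gripper_width: 0.0
grasp_force: 0.0
```

Run:
```python
from h import *
g=grab('wrist');print(monitor.state()['tool_pos'])
from w import *
G=cv2.cvtColor(g['color'],cv2.COLOR_RGB2GRAY).astype(int)
for u in (290,300,315,335,345):
    c=G[0:26,u];print(u,c.tolist())
for v in (20,140):print([ (toP(wr((x,v),.052),o,a)*1000).round(1).tolist() for x in 255+np.argsort(-abs(np.diff(G[v,255:380])))[:5]+.5])
```

```text
[0.59055638 0.00705608 0.16680137]
290 [165, 152, 118, 94, 148, 172, 165, 170, 165, 165, 165, 165, 166, 163, 163, 167, 166, 168, 166, 164, 162, 160, 164, 169, 164, 167]
300 [185, 155, 113, 101, 150, 157, 157, 155, 153, 153, 157, 153, 155, 157, 158, 155, 154, 156, 159, 154, 153, 156, 158, 156, 155, 154]
315 [173, 144, 78, 136, 159, 161, 161, 159, 161, 158, 162, 156, 153, 147, 145, 176, 225, 233, 233, 231, 234, 231, 231, 228, 228, 228]
335 [239, 165, 61, 251, 241, 234, 235, 234, 236, 236, 236, 234, 235, 236, 236, 236, 235, 236, 235, 235, 235, 234, 235, 236, 236, 235]
345 [237, 170, 69, 209, 241, 232, 233, 235, 233, 234, 233, 235, 235, 235, 235, 234, 233, 234, 230, 232, 232, 231, 232, 229, 229, 230]
[[-2.2, -17.5], [-29.6, -16.7], [35.2, -16.6], [47.0, -15.9], [34.3, -16.6]]
[[35.0, -120.1], [-29.3, -120.2], [-25.9, -120.2], [47.0, -119.9], [46.2, -119.9]]
```

The joint is now an even 1 px line, so the faces are seated. Next is the lever.

Request:
arm_command:
  rows:
    - [0,[0,0,0.14],[0,0,0]]
    - [0,[0,0,0.28],[0,0,0]]
    - [0,[0,0,0.42],[0,0,0]]
    - [0,[0,0,0.54],[0,0,0]]
    - [0,[-0.1,0.12,0.54],[0,0,0]]
    - [0,[-0.2,0.24,0.54],[0,0,0]]
    - [0,[-0.3,0.36,0.54],[0,0,0]]
    - [0,[-0.4,0.47,0.54],[0,0,0]]
    - [0,[-0.485,0.575,0.54],[0,0,0]]
    - [0,[-0.485,0.575,0.54],[0,0,0]]
    - [0,[-0.485,0.575,0.54],[0,0,0]]
    - [0,[-0.485,0.575,0.54],[0,0,0]]

```text
time: 14.0
tool_pos: [0.4442, 0.1798, 0.3266]
tool_rot: [-0.001, 0.644, 0.765, -0.001]
contact_force: [-0.2, 0.3, -0.3]
gripper_width: -0.004
grasp_force: 0.0
```

Request:
arm_command:
  rows:
    - [0,[0,0,-0.08],[0,0,0]]
    - [0,[0,0,-0.15],[0,0,0]]
    - [0,[-0.002,0,-0.165],[0,0,0]]
    - [0,[-0.014,-0.002,-0.18],[0,0,0]]
    - [0,[-0.028,-0.004,-0.2],[0,0,0]]
    - [0,[-0.05,-0.008,-0.235],[0,0,0]]
    - [0,[-0.068,-0.011,-0.275],[0,0,0]]
    - [0,[-0.086,-0.0145,-0.315],[0,0,0]]
    - [0,[-0.086,-0.0145,-0.315],[0,0,0]]

```text
time: 14.75
tool_pos: [0.4179, 0.1742, 0.2334]
tool_rot: [-0.001, 0.645, 0.764, -0.001]
contact_force: [-2.5, -0.9, 5.1]
gripper_width: 0.001
grasp_force: 2.8
```

Run:
```python
from h import *
f=grab('scene');s=monitor.state();print(s['tool_pos'],s['contact_force'])
cv2.imwrite('pics/l.png',cv2.resize(f['color'][130:310,300:500],(600,540),interpolation=cv2.INTER_CUBIC)[...,::-1])
```

```text
[0.41856613 0.1743483  0.23450992] [-4.51762661 -2.58236978  5.68566317]
```

View pics/l.png

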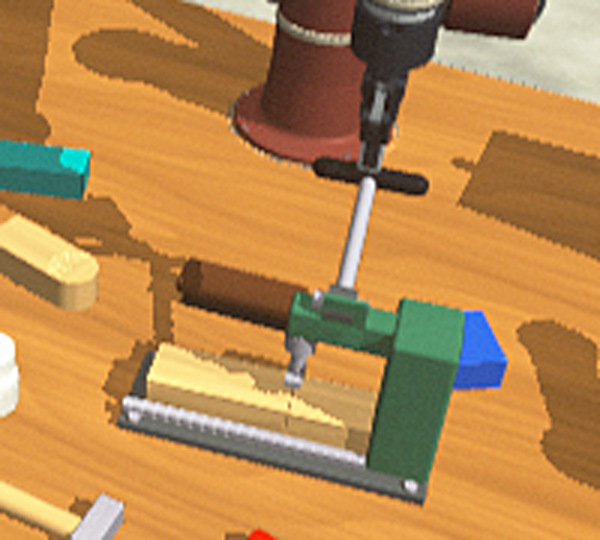

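The fingertips sit on the middle of the bar (370,175 in the crop), and the lever is partly down. Continuing to the stop.

Request:
arm_command:
  rows:
    - [0,[-0.012,-0.002,-0.04],[0,0,0]]
    - [0,[-0.022,-0.0037,-0.077],[0,0,0]]
    - [0,[-0.026,-0.0043,-0.12],[0,0,0]]
    - [0,[-0.029,-0.005,-0.164],[0,0,0]]
    - [0,[-0.028,-0.0045,-0.207],[0,0,0]]
    - [0,[-0.024,-0.004,-0.235],[0,0,0]]
    - [0,[-0.024,-0.004,-0.245],[0,0,0]]
    - [0,[-0.024,-0.004,-0.245],[0,0,0]]
    - [0,[-0.024,-0.004,-0.245],[0,0,0]]

```text
time: 15.55
tool_pos: [0.4122, 0.1738, 0.1623]
tool_rot: [-0.0, 0.645, 0.764, -0.0]
contact_force: [-5.9, -1.2, 8.1]
gripper_width: 0.002
grasp_force: 3.8
```

Request:
arm_command:
  rows:
    - [0,[0.001,0,-0.008],[0,0,0]]
    - [0,[0.001,0,-0.015],[0,0,0]]
    - [0,[0.001,0,-0.015],[0,0,0]]
    - [0,[0.001,0,-0.015],[0,0,0]]

```text
time: 15.88
tool_pos: [0.4132, 0.174, 0.1598]
tool_rot: [0.0, 0.645, 0.764, 0.001]
contact_force: [-8.0, -2.5, 13.7]
gripper_width: 0.001
grasp_force: 7.1
```

Request:
arm_command:
  rows:
    - [0,[0.001,0,-0.007],[0,0,0]]
    - [0,[0.001,0,-0.014],[0,0,0]]
    - [0,[0.001,0,-0.014],[0,0,0]]
    - [0,[0.001,0,-0.014],[0,0,0]]

```text
time: 16.22
tool_pos: [0.4135, 0.174, 0.159]
tool_rot: [-0.0, 0.645, 0.764, 0.0]
contact_force: [-18.7, -3.8, 30.6]
gripper_width: -0.001
grasp_force: 15.3
```

```bash
cat > bar.py <<'E'
from h import *
from p import toP
o=np.array([.5625,.171]);a=np.radians(9.6)
f=grab('scene');P=cloud(f);Q=toP(P,o,a);V=f['color'].max(-1)
for n,lo,hi in(('A',-.03,.01),('B',.05,.09)):
    m=(V<60)&(Q[...,1]>lo)&(Q[...,1]<hi)&(Q[...,0]>-.18)&(Q[...,0]<-.09)&(P[...,2]>.12)&(P[...,2]<.3)
    print(n,m.sum(),np.percentile(P[m][:,2],[50,95]).round(4),np.median(Q[m],0).round(4))
print(monitor.state()['contact_force'])
E
python3 bar.py
```

```text
A 81 [0.1574 0.298 ] [-0.1404 -0.0032]
B 51 [0.1545 0.298 ] [-0.1409  0.063 ]
[-17.63626533  -4.91823505  31.22894473]
```

Request:
arm_command:
  rows:
    - [0,[-0.002,0,0.03],[0,0,0]]
    - [0,[-0.005,-0.001,0.07],[0,0,0]]
    - [0,[-0.005,-0.001,0.11],[0,0,0]]
    - [0,[-0.002,0,0.155],[0,0,0]]
    - [0,[0.002,0,0.197],[0,0,0]]
    - [0,[0.012,0.002,0.24],[0,0,0]]
    - [0,[0.024,0.004,0.28],[0,0,0]]
    - [0,[0.04,0.007,0.32],[0,0,0]]
    - [0,[0.06,0.01,0.36],[0,0,0]]
    - [0,[0.08,0.013,0.4],[0,0,0]]
    - [0,[0.095,0.016,0.44],[0,0,0]]
    - [0,[0.095,0.016,0.52],[0,0,0]]

```text
time: 17.27
tool_pos: [0.4399, 0.1781, 0.3048]
tool_rot: [-0.003, 0.645, 0.764, -0.004]
contact_force: [0.6, 0.1, -1.0]
gripper_width: -0.0
grasp_force: 0.0
```

Request:
arm_command:
  rows:
    - [0,[0,-0.1,0.05],[0,0,0]]
    - [0,[0,-0.2,0.05],[0,0,0]]
    - [0,[0,-0.33,0.05],[0,0,0]]
    - [0,[0,-0.46,0.05],[0,0,0]]
    - [0,[0,-0.59,0.05],[0,0,0]]
    - [0,[0,-0.72,0.05],[0,0,0]]
    - [0,[0,-0.85,0.05],[0,0,0]]
    - [0,[0,-0.95,0.05],[0,0,0]]
    - [0,[0,-1,0.05],[0,0,0]]
    - [0,[0,-1,0.05],[0,0,0]]

```text
time: 18.1
tool_pos: [0.4402, -0.1238, 0.3215]
tool_rot: [-0.002, 0.647, 0.763, -0.001]
contact_force: [-0.3, -0.0, -0.8]
gripper_width: 0.001
grasp_force: 0.0
```

```bash
sed -i 's/<-.09)/<-.07)/;s/(P\[...,2\]>.12)/(P[...,2]>.1)/' bar.py; python3 bar.py
python3 - <<'E'
from h import *
from p import toP,plane
o=np.array([.5625,.171]);a=np.radians(9.6)
t=grab('top');P=cloud(t);Q=toP(P,o,a)
m=(P[...,2]>.044)&(P[...,2]<.06)&(abs(Q[...,0])<.045)&(Q[...,1]<-.02)&(Q[...,1]>-.2)
q=Q[m];print('block',len(q),np.percentile(q,[1,50,99],axis=0).round(4).tolist(),np.median(P[m][:,2]),cv2.minAreaRect((q*1000).astype(np.float32)))
m=(P[...,2]>.25)&(P[...,2]<.3)&(abs(Q[...,0]+.115)<.04)&(abs(Q[...,1]-.03)<.1);print('bar',m.sum(),np.median(P[m],0),np.median(Q[m],0))
# fine scanline across joint in the scene view
s=monitor.state();print(s['time'],s['tool_pos'],s['contact_force'])
E
```

```text
A 58 [0.2719 0.2799] [-0.1077 -0.0078]
B 53 [0.2729 0.2814] [-0.1085  0.0659]
[-1.37008278  0.6221177  -0.53583205]
block 703 [[-0.0293, -0.14], [-0.0023, -0.0802], [0.0259, -0.0217]] 0.05223199129537737 ((-1.1900558471679688, -80.74585723876953), (56.56833267211914, 121.13280487060547), 0.3487355411052704)
bar 404 [0.44556715 0.18098569 0.27715374] [-0.1149793   0.02776174]
18.2 [ 0.44068815 -0.12136548  0.32194725] [-0.52526575  0.12267203 -0.50646984]
```

The bar is back at its rest height, and the block's end is at y = -140 with its top at 52 mm, as required. Handing in.

```bash
python3 -c "
from plant import manip
print(manip.job_done())"
```

```text
the job is handed in; nothing more can be done
None
```

The job is handed in at 18.2 s: the square block lies against the fence and butts the short block, which is home on the column, and the lever went down to its stop and came back up to rest.

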